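Load the draining rack with washed tubes and sort the small parts

TASK

These parts have just been washed. Lay every tube offcut on the sloping draining rack, one tube to each pair of V saddles, seated along the Vs with both ends reaching over the two rails, and put the ball bearings in the large compartment of the divided tray and the steel sleeves (the thin ones, 14 mm) in its small one, in whatever order suits. Leave the dropper bottle where it is.

Things in the scene. Friction and masses are not known exactly. Their poses are not given: they have to be found in the camera images.
- tube1_mid (a point): middle of a loose galvanised steel tube offcut, 32 mm outside diameter, 90 mm long, 0.12 kg: the point on its axis, half way along. y runs along the tube; it starts lying in the wash tray and may roll. May be absent (None from the start).
- tube2_mid (a point): middle of a loose galvanised steel tube offcut, 32 mm outside diameter, 90 mm long, 0.12 kg: the point on its axis, half way along. y runs along the tube; it starts lying in the wash tray and may roll. May be absent (None from the start).
- tube3_mid (a point): middle of a loose blue-painted tube offcut, 28 mm outside diameter, 110 mm long, 0.10 kg: the point on its axis, half way along. y runs along the tube; it starts lying in the wash tray and may roll. May be absent (None from the start).
- tube4_mid (a point): middle of a loose blue-painted tube offcut, 28 mm outside diameter, 110 mm long, 0.10 kg: the point on its axis, half way along. y runs along the tube; it starts lying in the wash tray and may roll. May be absent (None from the start).
- bearing1: loose ball bearing, a flat ring 34 mm across and 10 mm thick, lying flat, 0.03 kg; origin at the centre of its underside, z is its axis. May be absent.
- bearing2: loose ball bearing, a flat ring 34 mm across and 10 mm thick, lying flat, 0.03 kg; origin at the centre of its underside, z is its axis. May be absent.
- sleeve1_mid (a point): middle of a loose ground steel sleeve, a small cylinder 14 mm in diameter and 50 mm long, 0.04 kg, lying on its side: the point on its axis, half way along. y runs along it; it may roll. May be absent.
- sleeve2_mid (a point): middle of a loose ground steel sleeve, a small cylinder 14 mm in diameter and 50 mm long, 0.04 kg, lying on its side: the point on its axis, half way along. y runs along it; it may roll. May be absent.
- rack: fixed raised draining rack: 110 (x) x 290 (y) mm drip pan, rim 16 mm; over it on legs two rails along y, 54 mm apart (centres), 10 mm wide, with four black V saddles each. The -x rail is the lower: the pair slopes up towards +x by 12 degrees. V flanks at 90 degrees, 24 mm long; Vs 17 mm deep, 10 mm wide along x. 44 mm free between the rails. Origin under the pan's middle, z up.
- saddle1 (a point): one of the rack's four tube places, 70 mm apart: the point half way between the two Vs of a pair, level with the V bottoms, 85 mm above the worktop. x runs along the Vs, up the 12 degree slope; y along the rails; z square to the slope. A seated tube's axis lies along x, 22.6 mm (32 mm tube) or 19.8 mm (28 mm tube) along z from here.
- saddle2 (a point): one of the rack's four tube places, 70 mm apart: the point half way between the two Vs of a pair, level with the V bottoms, 85 mm above the worktop. x runs along the Vs, up the 12 degree slope; y along the rails; z square to the slope. A seated tube's axis lies along x, 22.6 mm (32 mm tube) or 19.8 mm (28 mm tube) along z from here.
- saddle3 (a point): one of the rack's four tube places, 70 mm apart: the point half way between the two Vs of a pair, level with the V bottoms, 85 mm above the worktop. x runs along the Vs, up the 12 degree slope; y along the rails; z square to the slope. A seated tube's axis lies along x, 22.6 mm (32 mm tube) or 19.8 mm (28 mm tube) along z from here.
- saddle4 (a point): one of the rack's four tube places, 70 mm apart: the point half way between the two Vs of a pair, level with the V bottoms, 85 mm above the worktop. x runs along the Vs, up the 12 degree slope; y along the rails; z square to the slope. A seated tube's axis lies along x, 22.6 mm (32 mm tube) or 19.8 mm (28 mm tube) along z from here.
- large_side (a point): fixed open divided steel parts tray, 140 (x) x 170 (y) x 30 mm high, walls, floor and divider 4 mm, divider 27 mm high; this is the centre of the floor (top face) of its large compartment, 132 (x) x 93 (y) mm inside; x and y run along the tray's sides; the other compartment lies to +y
- small_side (a point): the same tray: centre of the floor (top face) of its small compartment, 132 (x) x 65 (y) mm inside
- wash_tray: fixed grey plastic wash tray in which the parts lie at the start, 240 (x) x 320 (y) mm; its floor is 10 mm above the worktop, its rim 18 mm, 4 mm thick; origin under its centre. The room's wall, which runs slantwise close behind (+x of) all the work and nearest on the right, carries a pegboard with tools behind this tray: swing the arm round with the tool drawn in
- dropper: bystander: brown dropper bottle, 33 mm across, 102 mm high; origin under its centre

How it is judged:
At the end, for the whole second after the job is handed in: each tube present lies in a saddle pair: its middle within 13 mm (110 mm tube: 23) of the saddle point along x, 6 mm across, 14 to 28 mm above it, its axis within 0.12 rad of the Vs; each bearing is in the large compartment, each sleeve in the small one, below the rim (((x of tube1_mid in the frame of saddle1 between -0.013 and 0.013 m and y of tube1_mid in the frame of saddle1 between -0.006 and 0.006 m and z of tube1_mid in the frame of saddle1 between 0.014 and 0.028 m and angle between the y axis of tube1_mid and the x axis of saddle1, either way round below 0.12 rad) or (x of tube1_mid in the frame of saddle2 between -0.013 and 0.013 m and y of tube1_mid in the frame of saddle2 between -0.006 and 0.006 m and z of tube1_mid in the frame of saddle2 between 0.014 and 0.028 m and angle between the y axis of tube1_mid and the x axis of saddle2, either way round below 0.12 rad) or (x of tube1_mid in the frame of saddle3 between -0.013 and 0.013 m and y of tube1_mid in the frame of saddle3 between -0.006 and 0.006 m and z of tube1_mid in the frame of saddle3 between 0.014 and 0.028 m and angle between the y axis of tube1_mid and the x axis of saddle3, either way round below 0.12 rad) or (x of tube1_mid in the frame of saddle4 between -0.013 and 0.013 m and y of tube1_mid in the frame of saddle4 between -0.006 and 0.006 m and z of tube1_mid in the frame of saddle4 between 0.014 and 0.028 m and angle between the y axis of tube1_mid and the x axis of saddle4, either way round below 0.12 rad)) and ((x of tube2_mid in the frame of saddle1 between -0.013 and 0.013 m and y of tube2_mid in the frame of saddle1 between -0.006 and 0.006 m and z of tube2_mid in the frame of saddle1 between 0.014 and 0.028 m and angle between the y axis of tube2_mid and the x axis of saddle1, either way round below 0.12 rad) or (x of tube2_mid in the frame of saddle2 between -0.013 and 0.013 m and y of tube2_mid in the frame of saddle2 between -0.006 and 0.006 m and z of tube2_mid in the frame of saddle2 between 0.014 and 0.028 m and angle between the y axis of tube2_mid and the x axis of saddle2, either way round below 0.12 rad) or (x of tube2_mid in the frame of saddle3 between -0.013 and 0.013 m and y of tube2_mid in the frame of saddle3 between -0.006 and 0.006 m and z of tube2_mid in the frame of saddle3 between 0.014 and 0.028 m and angle between the y axis of tube2_mid and the x axis of saddle3, either way round below 0.12 rad) or (x of tube2_mid in the frame of saddle4 between -0.013 and 0.013 m and y of tube2_mid in the frame of saddle4 between -0.006 and 0.006 m and z of tube2_mid in the frame of saddle4 between 0.014 and 0.028 m and angle between the y axis of tube2_mid and the x axis of saddle4, either way round below 0.12 rad)) and ((x of tube3_mid in the frame of saddle1 between -0.023 and 0.023 m and y of tube3_mid in the frame of saddle1 between -0.006 and 0.006 m and z of tube3_mid in the frame of saddle1 between 0.014 and 0.028 m and angle between the y axis of tube3_mid and the x axis of saddle1, either way round below 0.12 rad) or (x of tube3_mid in the frame of saddle2 between -0.023 and 0.023 m and y of tube3_mid in the frame of saddle2 between -0.006 and 0.006 m and z of tube3_mid in the frame of saddle2 between 0.014 and 0.028 m and angle between the y axis of tube3_mid and the x axis of saddle2, either way round below 0.12 rad) or (x of tube3_mid in the frame of saddle3 between -0.023 and 0.023 m and y of tube3_mid in the frame of saddle3 between -0.006 and 0.006 m and z of tube3_mid in the frame of saddle3 between 0.014 and 0.028 m and angle between the y axis of tube3_mid and the x axis of saddle3, either way round below 0.12 rad) or (x of tube3_mid in the frame of saddle4 between -0.023 and 0.023 m and y of tube3_mid in the frame of saddle4 between -0.006 and 0.006 m and z of tube3_mid in the frame of saddle4 between 0.014 and 0.028 m and angle between the y axis of tube3_mid and the x axis of saddle4, either way round below 0.12 rad)) and ((x of tube4_mid in the frame of saddle1 between -0.023 and 0.023 m and y of tube4_mid in the frame of saddle1 between -0.006 and 0.006 m and z of tube4_mid in the frame of saddle1 between 0.014 and 0.028 m and angle between the y axis of tube4_mid and the x axis of saddle1, either way round below 0.12 rad) or (x of tube4_mid in the frame of saddle2 between -0.023 and 0.023 m and y of tube4_mid in the frame of saddle2 between -0.006 and 0.006 m and z of tube4_mid in the frame of saddle2 between 0.014 and 0.028 m and angle between the y axis of tube4_mid and the x axis of saddle2, either way round below 0.12 rad) or (x of tube4_mid in the frame of saddle3 between -0.023 and 0.023 m and y of tube4_mid in the frame of saddle3 between -0.006 and 0.006 m and z of tube4_mid in the frame of saddle3 between 0.014 and 0.028 m and angle between the y axis of tube4_mid and the x axis of saddle3, either way round below 0.12 rad) or (x of tube4_mid in the frame of saddle4 between -0.023 and 0.023 m and y of tube4_mid in the frame of saddle4 between -0.006 and 0.006 m and z of tube4_mid in the frame of saddle4 between 0.014 and 0.028 m and angle between the y axis of tube4_mid and the x axis of saddle4, either way round below 0.12 rad)) and x of bearing1 in the frame of large_side between -0.066 and 0.066 m and y of bearing1 in the frame of large_side between -0.0465 and 0.0465 m and z of bearing1 in the frame of large_side between -0.004 and 0.026 m and x of bearing2 in the frame of large_side between -0.066 and 0.066 m and y of bearing2 in the frame of large_side between -0.0465 and 0.0465 m and z of bearing2 in the frame of large_side between -0.004 and 0.026 m and x of sleeve1_mid in the frame of small_side between -0.066 and 0.066 m and y of sleeve1_mid in the frame of small_side between -0.0325 and 0.0325 m and z of sleeve1_mid in the frame of small_side between -0.004 and 0.026 m and x of sleeve2_mid in the frame of small_side between -0.066 and 0.066 m and y of sleeve2_mid in the frame of small_side between -0.0325 and 0.0325 m and z of sleeve2_mid in the frame of small_side between -0.004 and 0.026 m); the robot touches nothing.
It fails at once if the dropper bottle is moved more than 4 cm (distance of dropper from where it was at the start of the episode above 0.04 m).
Of tube1, tube2, tube3, tube4 only 3 to 4 are there at a start; the rules pass over those that are not, and their reading is None.
Of bearing1, bearing2, sleeve1, sleeve2 only 3 to 4 are there at a start; the rules pass over those that are not, and their reading is None.
At some moment in a run one of bearing1, bearing2, sleeve1, sleeve2 may be knocked a few centimetres aside while the robot is not near it.
Once in a run the grip may slacken for a moment while it holds something.
It also fails if it takes over 210 s, if anything falls off the work surface, if the arm or the gripper's body presses on something with over 40 N, if the wrist force passes 120 N, or if a joint passes its speed limit or range.

ROBOT

A 7-joint arm with a two-finger parallel gripper is mounted at the origin on the work surface; the furniture and walls round the work are solid. World frame = base frame: x ahead of the robot, y to its left, z up, the work surface at z = 0. Lengths are in m, angles in rad, forces in N, time in s.
With the tool pointing down it reaches from about 0.35 to 0.9 m from the base axis. Payload 8.1 kg.
Tool frame: the origin (TCP) lies at the very end of the fingers, on their centre line; the grasp point (between the pads) lies bot.grip_point_offset behind it (bot.grip_point_offset is the distance from the TCP to the grasp point, in m); z points along the fingers, y is the line along which they close (so a half turn about z gives the same grasp; the last joint's range is limited). The gripper opens to 92 mm and grips with 3 to 60 N. Pads are 19 mm wide; open, the fingers measure 130 mm over their backs; the gripper's body (75 mm by 190 mm) begins 47 mm behind the grasp point.
Start: joints at [1.075, 0.434, 0.025, 1.573, -0.012, 1.134, -0.075], TCP at [0.239, -0.577, 0.227] pointing down, gripper open.
Joint ranges: [-2.62, 2.62], [-0.44, 2.09], [-1.27, 1.32], [0.08, 2.57], [-1.32, 4.46], [0.12, 2], [-2.74, 2.74]. Speed limits (rad/s): [2.22, 2.22, 3.01, 3.01, 3.14, 3.14, 3.14].

INTERFACE

Orientations are given as a unit quaternion [x, y, z, w].
In Python, from cell import bot gives the robot as it stands. Calls block until the motion is done:
- bot.move_to(position, orientation): joint-space move of the TCP to a pose.
- bot.line_to(position, ori=None, v=0.15, force_limit=None): straight line of the TCP; ori=None keeps the orientation; v is the mean speed in m/s. With force_limit (N) it stops when the force on the tool has changed by that much, and returns True; else False.
- bot.goto_joints(angles): joint-space move.
- bot.set_gripper(opening): opening from 0.0 (shut) to 1.0 (fully open); the grip force is fixed at half the most; returns when the fingers have stopped.
- bot.wait(seconds).
- bot.solve_ik(position, orientation): joint angles nearest the present ones, or None.
- bot.state(): the state.
- bot.snapshot(name): name is "side" or "top"; returns the picture (480x640x3 uint8, red, green, blue); there is no depth.
- bot.camera_info(name): a dict with "fx", "fy", "cx", "cy" (pixels), "rvec" (rotation vector, rad) and "tvec" (3), from world to camera coordinates, as OpenCV has them. Camera axes: x right, y down, z forward; pixel columns grow to the right and rows downward; lengths in m; the calibration is good to about 2 mm. A picture is of the moment at which its call begins. camera_info takes no time and is no camera call.
A pose or a line that the arm cannot do raises bot.MotionError and nothing moves.
- bot.close_job(): hands the job in; it is judged then, once.
The state is a dict: "t": time; "q": joint angles; "joint_velocities": joint speeds; "joint_efforts": joint torques, N m; "tool_pos": TCP position; "ee_rot": TCP orientation; "ft_force": force on the tool from outside, world axes, zero at the start; "moment": the same for the moment, N m; "opening": opening from 0.0 (shut) to 1.0 (fully open); "gripper_force": force on a finger pad.
Only numpy, scipy, OpenCV 4.12 (cv2) and the standard library are available. Lean on these libraries where they do the work, as an engineer would, in place of code of your own. Each camera call takes 0.05 s, during which the arm holds its last target. There are 200 camera calls.

## Working session

There is one attempt and no reset: what is moved stays moved. The work goes in short steps, each a Python script; the robot and the scene stay as the last script left them, time stands still between calls to the robot, and variables do not carry over. Pictures are saved under pics/ and viewed, at most 14 in all, crops included, and the job is handed in when it is done.

```bash
ls; mkdir -p pics; python3 - <<'E'
from cell import bot
import cv2
for n in("top","side"):
    cv2.imwrite(f"pics/{n}0.png",bot.snapshot(n)[:,:,::-1]); print(n,bot.camera_info(n))
s=bot.state();print(s['t'],s['tool_pos'],s['ee_rot'],s['opening'],bot.grip_point_offset)
E
```

```text
cell.py
pics
top {'fx': 439.1171992645135, 'fy': 439.1171992645135, 'cx': 323.89418906874795, 'cy': 241.80638397791648, 'rvec': array([ 2.19900493, -2.13886708,  0.06530912]), 'tvec': array([0.06673637, 0.46947497, 1.31506491])}
side {'fx': 446.190799090596, 'fy': 446.190799090596, 'cx': 324.54886465230936, 'cy': 243.98643797308395, 'rvec': array([ 0.48147786, -2.61317989,  1.29753926]), 'tvec': array([0.44938411, 0.12555309, 1.15163211])}
0.1 [ 0.23898485 -0.5770102   0.2260185 ] [ 9.80784810e-01  1.95091367e-01 -2.12983624e-04 -6.85037599e-04] 1.0012817232612605 0.0188
```

View pics/top0.png

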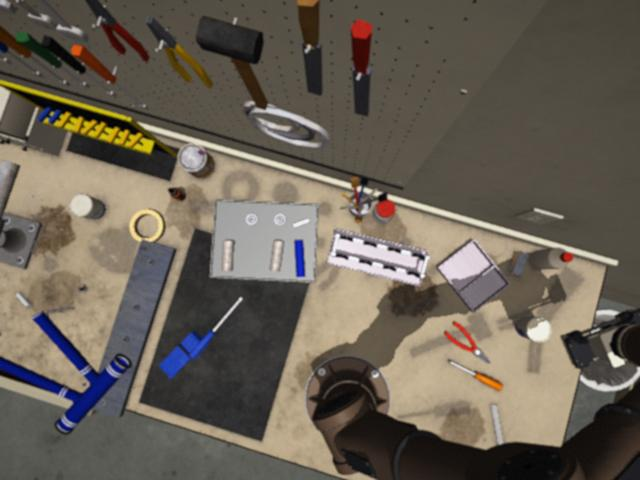

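View pics/side0.png

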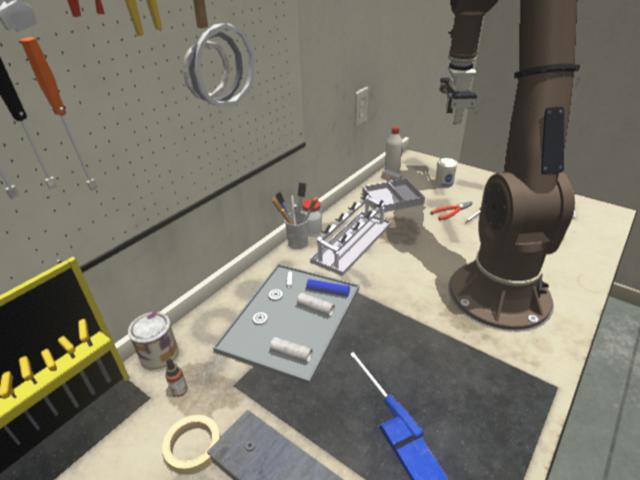

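Top view: the wash tray is at about (264,240). In it are galvanised tubes at (228,255) and (277,254), a blue tube at (299,258), bearings at (251,219) and (280,219), and a sleeve at (301,223). The rack is at (378,257), the divided tray at (473,275), and the dropper at (177,193). So there are 3 tubes, 2 bearings and 1 sleeve.

```bash
cat > h.py <<'E'
from cell import bot
import cv2, numpy as np
from scipy.spatial.transform import Rotation as R
def cam(n):
    c=bot.camera_info(n); K=np.array([[c['fx'],0,c['cx']],[0,c['fy'],c['cy']],[0,0,1]])
    return K,cv2.Rodrigues(c['rvec'])[0],c['tvec']
CAM={n:cam(n) for n in("top","side")}
def ray(n,uv,z):
    K,Rm,t=CAM[n]; o=-Rm.T@t
    d=(Rm.T@np.linalg.inv(K)@np.c_[np.atleast_2d(uv),np.ones(len(np.atleast_2d(uv)))].T).T
    return o+d*((z-o[2])/d[:,2])[:,None]
def proj(n,P):
    K,Rm,t=CAM[n]; p=(K@(Rm@np.atleast_2d(P).T+t[:,None])).T
    return p[:,:2]/p[:,2:]
def snap(n,name=None):
    im=bot.snapshot(n)[:,:,::-1].copy()
    if name: cv2.imwrite(f"pics/{name}.png",im)
    return im
E
python3 - <<'E'
from h import *
im=cv2.imread("pics/top0.png"); 
cv2.imwrite("pics/c1.png",cv2.resize(im[185:325,195:355],None,fx=5,fy=4.28*5/4.28,interpolation=cv2.INTER_CUBIC)[:600,:800])
c=cv2.resize(im[215:325,320:520],None,fx=4,fy=4,interpolation=cv2.INTER_CUBIC); cv2.imwrite("pics/c2.png",c)
for n in CAM: print(n,-CAM[n][1].T@CAM[n][2])
for nm,z,uv in [("t1",.026,(228,255)),("t2",.026,(277,254)),("t3",.024,(299,258)),("b",.02,(251,219)),("b",.02,(280,219)),("s",.017,(301,223)),("rack",.1,(378,257)),("tray",.004,(473,275)),("drop",0.1,(175,193))]:
    print(nm,ray("top",uv,z)[0].round(3))
E
```

```text
top [0.35864652 0.0492525  1.35026037]
side [0.09393293 0.94453714 0.80186805]
t1 [0.419 0.369 0.026]
t2 [0.426 0.22  0.026]
t3 [0.416 0.154 0.024]
b [0.532 0.305 0.02 ]
b [0.534 0.216 0.02 ]
s [0.524 0.152 0.017]
rack [ 0.422 -0.077  0.1  ]
tray [ 0.38  -0.376  0.004]
drop [0.591 0.514 0.1  ]
```

View pics/c1.png

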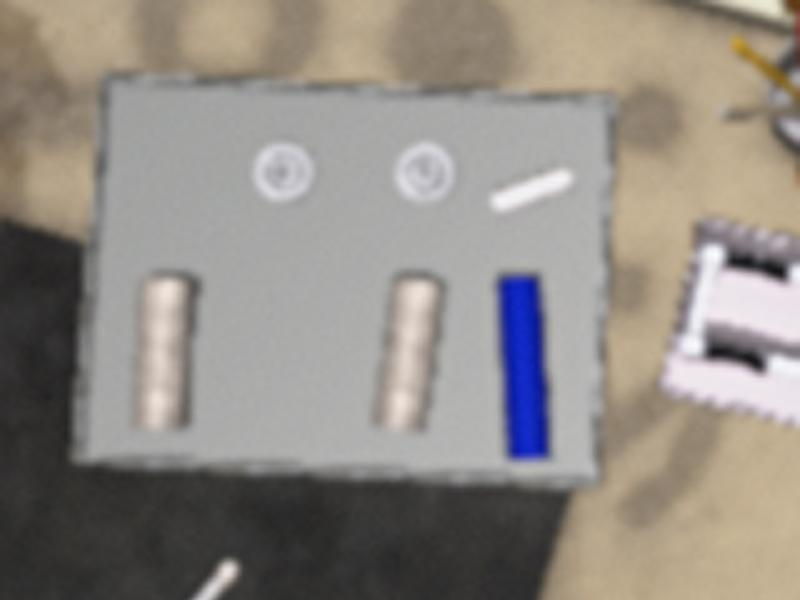

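View pics/c2.png

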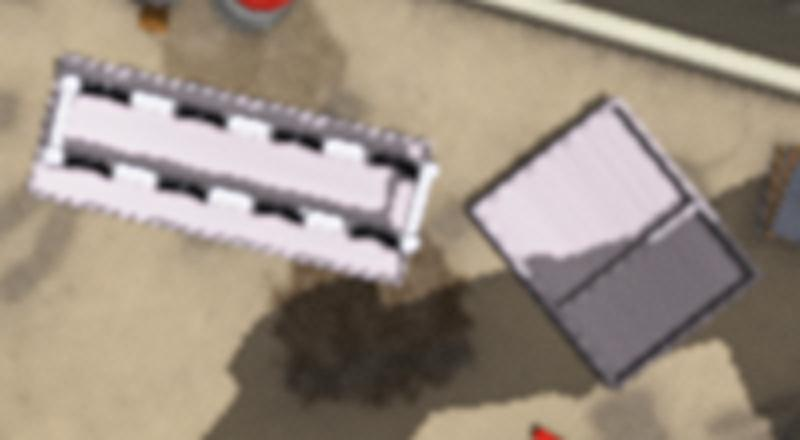

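Crop 1 shows the tubes, bearings and sleeve clearly separated on grey. Crop 2 shows the eight black Vs, e.g. top-row crop x,y (107,90) to (393,165). The divider runs (555,303) to (695,205), and the small compartment is the lower right one. Next I measure all of this numerically.

```bash
cat >> h.py <<'E'
def detect(im=None):
    """parts in the wash tray: list of (kind, centre xy, long-axis angle, length, width) in world"""
    im=snap("top") if im is None else im
    roi=np.zeros(im.shape[:2],np.uint8); cv2.fillConvexPoly(roi,np.int32([[220,204],[313,208],[311,275],[214,272]]),1)
    lab=cv2.cvtColor(im,cv2.COLOR_BGR2LAB).astype(float)
    med=np.median(lab[roi>0],axis=0); d=np.linalg.norm(lab-med,axis=2)
    m=((d>22)&(roi>0)).astype(np.uint8); out=[]
    n,L,st,_=cv2.connectedComponentsWithStats(m)
    for i in range(1,n):
        if st[i,4]<15: continue
        v,u=np.nonzero(L==i); blue=im[L==i].mean(0); isb=blue[0]-blue[2]>60
        big=st[i,4]>140
        z=.024 if isb else .026 if big else .018
        P=ray("top",np.c_[u,v],z)[:,:2]; c=P.mean(0); w,V=np.linalg.eigh(np.cov(P.T)); ln,wd=np.sqrt(12*w[::-1]); a=V[:,1]*np.sign(V[0,1])
        kind="blue" if isb else "galv" if big else "sleeve" if ln>1.7*wd else "bearing"
        out.append((kind,c.round(4),round(float(np.arctan2(a[1],a[0])),3),round(ln,3),round(wd,3),int(st[i,4])))
    return out
E
python3 - <<'E'
from h import *
im=cv2.imread("pics/top0.png")
for o in detect(im): print(o)
g=im.max(2); m=np.zeros_like(g); m[228:292,325:432]=(g[228:292,325:432]<75)
n,L,st,C=cv2.connectedComponentsWithStats(m)
for i in range(1,n):
    if st[i,4]>5: print(st[i],C[i].round(1))
E
```

```text
('bearing', array([0.5321, 0.3063]), -0.199, np.float64(0.035), np.float64(0.033), 65)
('bearing', array([0.5342, 0.2205]), -0.664, np.float64(0.037), np.float64(0.03), 64)
('sleeve', array([0.5247, 0.1523]), -1.196, np.float64(0.051), np.float64(0.012), 68)
('galv', array([0.4237, 0.3645]), 0.007, np.float64(0.099), np.float64(0.031), 218)
('sleeve', array([0.4336, 0.2119]), 0.056, np.float64(0.103), np.float64(0.025), 85)
('blue', array([0.4186, 0.1526]), 0.095, np.float64(0.111), np.float64(0.032), 386)
('sleeve', array([0.4242, 0.2239]), -0.112, np.float64(0.091), np.float64(0.012), 100)
[341 236  11   4  26] [346.1 237.4]
[365 241  11   5  26] [370.1 243.2]
[389 247  11   5  24] [394.1 249.2]
[413 253  11   7  37] [418.6 255.5]
[337 254  10   5  25] [341.8 255.4]
[360 259  11   6  26] [365.3 261.2]
[384 265  11   5  28] [388.9 266.9]
[408 271  11   6  31] [413.4 273.1]
[391 285  25   7 127] [404.1 288.6]
[419 287  13   5  32] [427.2 289.8]
```

```bash
python3 - <<'E'
from h import *
import re
s=open("h.py").read().replace("m=((d>22)&(roi>0)).astype(np.uint8); out=[]","m=cv2.morphologyEx(((d>14)&(roi>0)).astype(np.uint8),cv2.MORPH_CLOSE,np.ones((3,3)));out=[]")
open("h.py","w").write(s)
up=[(346.1,237.4),(370.1,243.2),(394.1,249.2),(418.4,255.2)]; lo=[(341.8,255.4),(365.3,261.2),(388.9,266.9),(413.2,272.9)]
U=ray("top",up,.0906+.010)[:,:2]; D=ray("top",lo,.0794+.010)[:,:2]
print(U.round(4),D.round(4)); print("sep",np.linalg.norm(U-D,axis=1)*1000,"pitch",np.linalg.norm(np.diff(U,axis=0),axis=1)*1000,np.linalg.norm(np.diff(D,axis=0),axis=1)*1000)
M=(U+D)/2; c=M.mean(0); v=(M[0]-M[-1]); print("centre",c,"yaw of y axis-90",np.arctan2(v[1],v[0])-np.pi/2, "U-D ang",np.arctan2(*(U-D).mean(0)[::-1]))
T=ray("top",[(473.75,238.75),(509.25,283),(473,312),(437,266.75)],.03)[:,:2]
print("tray",T.round(4),np.linalg.norm(np.roll(T,-1,0)-T,axis=1),T.mean(0)); d=ray("top",[(320+555/4,215+303/4),(320+695/4,215+205/4)],.027)[:,:2]; print("div",d, d.mean(0))
E
python3 - <<'E'
from h import *
for o in detect(cv2.imread("pics/top0.png")): print(o)
# rack cross-check in the side view: predicted V-bottom middles
im=cv2.imread("pics/side0.png"); K=(310,180,440,280)
cv2.imwrite("pics/c3.png",cv2.resize(im[175:285,300:440],None,fx=5,fy=5,interpolation=cv2.INTER_CUBIC))
E
```

```text
[[ 0.4752  0.0148]
 [ 0.4604 -0.0539]
 [ 0.4451 -0.1223]
 [ 0.43   -0.1912]] [[ 0.424   0.0256]
 [ 0.4092 -0.0421]
 [ 0.3948 -0.1098]
 [ 0.3796 -0.1792]]
sep [52.30089978 52.52735102 51.86762177 51.73929845] pitch [70.27336668 70.09392091 70.60210985] [69.28980986 69.20047975 71.02407821]
centre [ 0.42728989 -0.08224498] yaw of y axis-90 -0.2146750251447127 U-D ang -0.22785868393329156
tray [[ 0.4879 -0.3695]
 [ 0.3588 -0.4742]
 [ 0.2702 -0.3674]
 [ 0.401  -0.2605]] [0.16626353 0.1386938  0.16886975 0.13937689] [ 0.3794666  -0.36788754]
div [[ 0.33147388 -0.32616609]
 [ 0.40728287 -0.42977313]] [ 0.36937838 -0.37796961]
('bearing', array([0.5343, 0.2183]), -0.798, np.float64(0.033), np.float64(0.031), 113)
('bearing', array([0.532 , 0.3052]), -1.052, np.float64(0.033), np.float64(0.032), 99)
('sleeve', array([0.5244, 0.1524]), -1.187, np.float64(0.053), np.float64(0.015), 82)
('galv', array([0.4215, 0.3702]), -0.028, np.float64(0.098), np.float64(0.039), 416)
('galv', array([0.4244, 0.2217]), -0.102, np.float64(0.096), np.float64(0.036), 379)
('blue', array([0.4174, 0.152 ]), 0.121, np.float64(0.113), np.float64(0.034), 409)
```

View pics/c3.png

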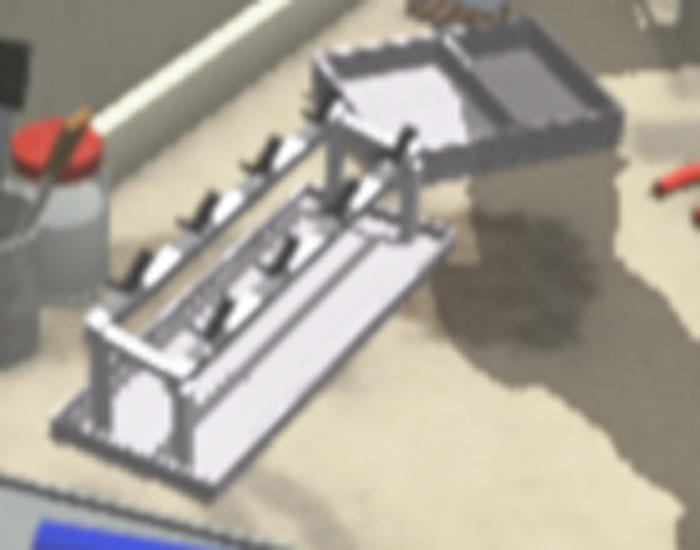

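```bash
cat >> h.py <<'E'
YAW=-.218; RC=np.array([.4273,-.0822]); RX=np.array([np.cos(YAW),np.sin(YAW),0]); RY=np.array([-np.sin(YAW),np.cos(YAW),0]); UZ=np.array([0,0,1.])
SX=np.cos(np.radians(12))*RX+np.sin(np.radians(12))*UZ; SZ=np.cross(SX,RY)
def saddle(k): return np.r_[RC,.085]+k*RY          # k = offset along rails: .105,.035,-.035,-.105
def ori(a,z):
    """tool z along z, tool x along a (either way round, the one with the easier last joint)"""
    z=z/np.linalg.norm(z); a=a-z*(a@z); a/=np.linalg.norm(a)
    return [R.from_matrix(np.c_[s*a,np.cross(z,s*a),z]).as_quat() for s in(1,-1)]
def best(p,a,z):
    c=[(abs(q[6]),i) for i,o in enumerate(ori(a,z)) if (q:=bot.solve_ik(p,o)) is not None]
    return ori(a,z)[min(c)[1]]
def hor(th): return np.array([np.cos(th),np.sin(th),0])
def pick(c,a,tip,op,zt=-UZ,up=.2):
    """c: 3D centre, a: tool x axis, tip: distance centre->TCP along the tool, op: opening before the grasp"""
    zt=zt/np.linalg.norm(zt); p=np.asarray(c)+tip*zt; o=best(p,a,zt)
    bot.set_gripper(op)
    bot.move_to(p-zt*up,o); bot.line_to(p-zt*.03,v=.25); hit=bot.line_to(p,v=.06,force_limit=8)
    bot.set_gripper(0); bot.line_to(p-zt*up,v=.2); s=bot.state()
    print("pick hit",hit,"opening mm",s['opening']*92,"force",s['gripper_force'],"t",s['t'])
def place(c,a,tip,op,zt=-UZ,up=.15,over=.003,lim=6):
    zt=zt/np.linalg.norm(zt); p=np.asarray(c)+tip*zt; o=best(p,a,zt)
    bot.move_to(p-zt*up,o); s=bot.state(); print("before place: opening mm",s['opening']*92,"force",s['gripper_force'])
    bot.line_to(p-zt*.02,v=.2); hit=bot.line_to(p+zt*over,v=.03,force_limit=lim); e=(bot.state()['tool_pos']-p)@zt
    bot.set_gripper(op); bot.line_to(p-zt*up,v=.25)
    print("placed hit",hit,"depth past nominal mm",e*1000,"t",bot.state()['t'])
E
python3 - <<'E'
from h import *
for k in(.105,.035,-.035,-.105):
    b=saddle(k); print(proj("side",[b-.027*SX,b+.027*SX]).round(1).tolist(), best(b+.1*SZ,SX,-SZ).round(2))
print("tray side",proj("side",[[.2702,-.3674,.03],[.3588,-.4742,.03],[.401,-.2605,.03],[.401,-.2605,0]]).round(1).tolist(),"seen 424,197 408,179 385,204")
bot.move_to([.17,-.42,.27],best([.17,-.42,.27],hor(0),-UZ))
pick([.4244,.2217,.026],hor(-.102),.0115,.55)
print(bot.state()['q'].round(2))
snap("top","t1"); snap("side","s1")
E
```

```text
[[340.5, 240.3], [324.4, 230.9]] [ 0.11  0.99 -0.01  0.1 ]
[[353.8, 227.8], [338.0, 219.0]] [ 0.11  0.99 -0.01  0.1 ]
[[366.1, 216.3], [350.7, 207.8]] [ 0.11  0.99 -0.01  0.1 ]
[[377.6, 205.5], [362.6, 197.5]] [ 0.99 -0.11  0.1   0.01]
tray side [[424.1, 195.5], [405.3, 176.7], [377.2, 204.6], [376.8, 212.4]] seen 424,197 408,179 385,204
pick hit False opening mm 31.30745472029605 force 29.998497096821666 t 7.225
[ 0.22  0.39 -1.05  1.88  0.38  1.09  0.49]
```

```bash
python3 - <<'E'
from h import *
b=saddle(.035)+.0226*SZ
place(b,SX,.0115,.52,-SZ)
snap("side","s2"); im=snap("top","t2"); print(detect(im))
a=cv2.imread("pics/side0.png")
cv2.imwrite("pics/c4.png",cv2.resize(cv2.imread("pics/s2.png")[100:300,240:500],None,fx=3,fy=3))
E
```

```text
before place: opening mm 30.965002707789218 force 29.998521879315376
placed hit True depth past nominal mm -1.740489364582878 t 11.0417
[('bearing', array([0.5344, 0.2182]), -0.753, np.float64(0.034), np.float64(0.031), 114), ('bearing', array([0.532 , 0.3049]), -1.475, np.float64(0.034), np.float64(0.032), 101), ('sleeve', array([0.5246, 0.1519]), -1.169, np.float64(0.053), np.float64(0.015), 82), ('galv', array([0.4213, 0.3731]), -0.012, np.float64(0.097), np.float64(0.039), 413), ('blue', array([0.4169, 0.1524]), 0.135, np.float64(0.114), np.float64(0.035), 414)]
```

View pics/c4.png

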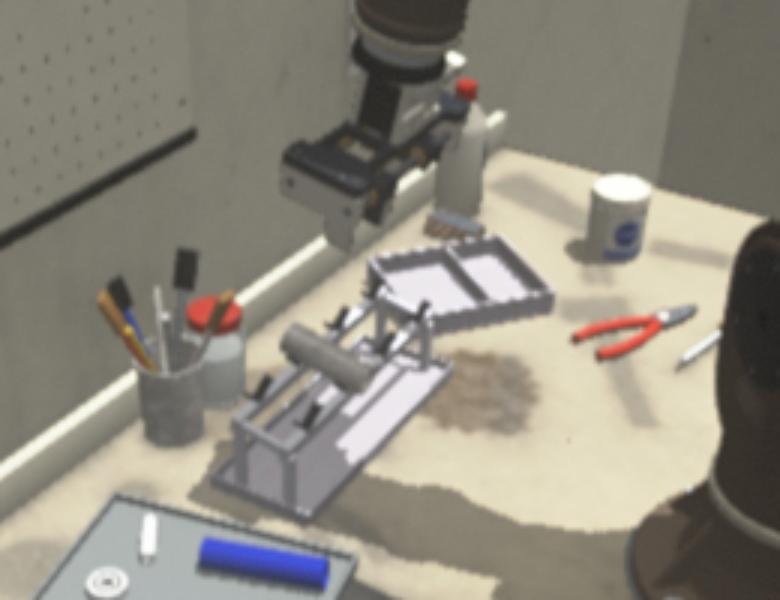

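The first tube sits square in the second V pair (about (325,355) in the crop). Next is the other galvanised tube.

```bash
python3 - <<'E'
from h import *
pick([.4215,.3705,.026],hor(-.02),.0115,.58)
place(saddle(-.035)+.0226*SZ,SX,.0115,.52,-SZ)
im=snap("top","t3"); D=detect(im); print(D)
zt=np.array([0,-np.sin(np.radians(7)),-np.cos(np.radians(7))])
b=[d for d in D if d[0]=="blue"][0]
pick([*b[1],.024],hor(b[2]),.0085,.42,zt)
place(saddle(.105)+.0198*SZ,SX,.0085,.46,-SZ)
snap("side","s4"); im=snap("top","t4"); print(detect(im))
cv2.imwrite("pics/c5.png",np.hstack([cv2.resize(cv2.imread("pics/s4.png")[160:310,280:440],None,fx=2.5,fy=2.5),cv2.resize(im[195:345,315:475],None,fx=2.5,fy=2.5)]))
E
```

```text
pick hit False opening mm 31.15018687535521 force 29.998826193914283 t 16.1583
before place: opening mm 31.161155128986003 force 29.998861067870166
placed hit True depth past nominal mm -1.6844728615762898 t 20.575
[('bearing', array([0.5341, 0.2183]), -0.655, np.float64(0.033), np.float64(0.031), 114), ('bearing', array([0.532 , 0.3057]), -0.633, np.float64(0.032), np.float64(0.031), 107), ('sleeve', array([0.5244, 0.1519]), -1.186, np.float64(0.052), np.float64(0.015), 82), ('blue', array([0.4164, 0.152 ]), 0.155, np.float64(0.115), np.float64(0.036), 421)]
pick hit False opening mm 27.07713176856326 force 29.470971378104878 t 25.1667
before place: opening mm 27.30406183333847 force 29.470391525355808
placed hit True depth past nominal mm -1.8237116435302925 t 28.7333
[('bearing', array([0.5342, 0.2184]), -0.618, np.float64(0.033), np.float64(0.032), 115), ('bearing', array([0.532 , 0.3052]), -1.479, np.float64(0.032), np.float64(0.031), 110), ('galv', array([0.4521, 0.1339]), 0.042, np.float64(0.178), np.float64(0.043), 703)]
```

View pics/c5.png

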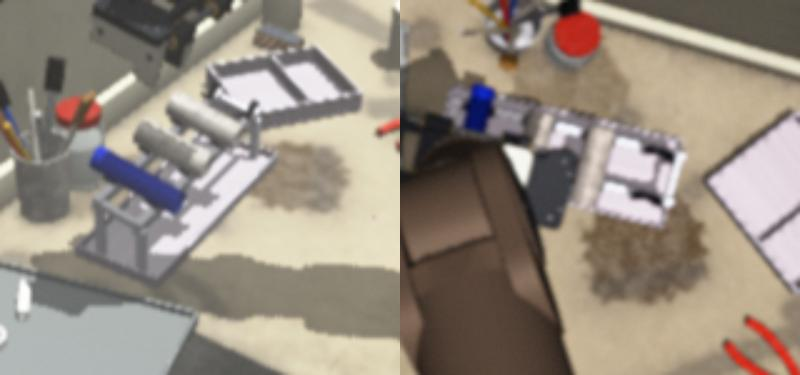

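All three tubes are seated in the first three V pairs. Now the tray frame and the small parts.

```bash
cat >> h.py <<'E'
TY=np.array([-.777,-.630,0]); TY/=np.linalg.norm(TY); TX=np.cross(TY,UZ); TC=np.array([.3795,-.3679,0])
LARGE=TC-.0345*TY; SMALL=TC+.0485*TY
def via(p): bot.move_to(p,best(p,hor(np.arctan2(p[1],p[0])),-UZ))
A=[.42,.05,.28]; B=[.38,-.22,.28]
E
python3 - <<'E'
from h import *
via(B); im=snap("top","t5"); D=detect(im); print(D)
bs=[d for d in D if d[0]=="bearing"]; b=min(bs,key=lambda d:d[1][1])
via(A); pick([*b[1],.015],hor(0),.004,.6)
via(A); via(B)
place(LARGE-.023*TY+.012*UZ,TY,.004,.6,over=0)
via(B); D=detect(); print(D)
bs=[d for d in D if d[0]=="bearing"]; print("bearings left",len(bs)); print(bot.state()['t'])
snap("top","t6")
E
```

```text
[('bearing', array([0.5343, 0.2183]), -0.798, np.float64(0.033), np.float64(0.031), 113), ('bearing', array([0.5322, 0.3053]), -0.549, np.float64(0.033), np.float64(0.033), 95), ('sleeve', array([0.5246, 0.1519]), -1.169, np.float64(0.053), np.float64(0.015), 82)]
pick hit True opening mm 32.08592933015314 force 29.99988340462238 t 35.2917
before place: opening mm 32.11439101583717 force 29.999924733395744
placed hit False depth past nominal mm -0.000727752339963611 t 41.7417
[('bearing', array([0.532 , 0.3054]), -0.509, np.float64(0.033), np.float64(0.032), 98), ('sleeve', array([0.5246, 0.1519]), -1.169, np.float64(0.053), np.float64(0.015), 82)]
bearings left 1
43.3583
```

```bash
python3 - <<'E'
from h import *
D=detect(); b=[d for d in D if d[0]=="bearing"][0]
via(A); pick([*b[1],.015],hor(0),.003,.6)
via(A); via(B)
place(LARGE+.023*TY+.012*UZ,TY,.003,.6,over=0)
via(B); D=detect(); print(D); b=[d for d in D if d[0]=="sleeve"][0]
via(A); pick([*b[1],.017],hor(b[2]),.005,.4)
via(A); via(B)
place(SMALL+.014*UZ,TY,.005,.4,over=0)
via(A); im=snap("top","t7"); print(detect(im)); snap("side","s7")
cv2.imwrite("pics/c6.png",np.hstack([cv2.resize(cv2.imread("pics/s7.png")[160:310,280:440],None,fx=2.5,fy=2.5),cv2.resize(im[205:355,360:520],None,fx=2.5,fy=2.5)]))
E
```

```text
pick hit True opening mm 32.26227433099304 force 29.999955437961034 t 48.9083
before place: opening mm 32.52017702796689 force 30.000064911878326
placed hit False depth past nominal mm 0.007129659280034895 t 55.5333
[('sleeve', array([0.5246, 0.1519]), -1.169, np.float64(0.053), np.float64(0.015), 82)]
pick hit False opening mm 0.3761312885193724 force 0.0 t 63.45
before place: opening mm 0.49476850243416776 force 0.0
placed hit False depth past nominal mm -0.0043598984918492845 t 70.425
[('galv', array([0.4631, 0.1436]), -0.008, np.float64(0.197), np.float64(0.063), 1260)]
```

View pics/c6.png

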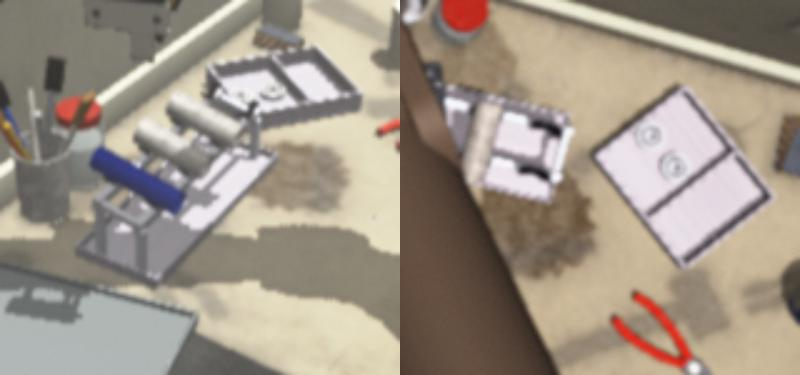

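Both bearings are in the large compartment, but the gripper came back empty for the sleeve. I'll look at the wash tray again.

```bash
python3 - <<'E'
from h import *
via(B); im=snap("top","t8"); print(detect(im)); snap("side","s8")
cv2.imwrite("pics/c7.png",np.hstack([cv2.resize(cv2.imread("pics/s8.png")[250:390,210:370],None,fx=2.5,fy=2.5),cv2.resize(im[175:315,195:355],None,fx=2.5,fy=2.5)]))
E
```

```text
[('sleeve', array([0.5708, 0.1753]), -1.552, np.float64(0.048), np.float64(0.005), 31)]
```

View pics/c7.png

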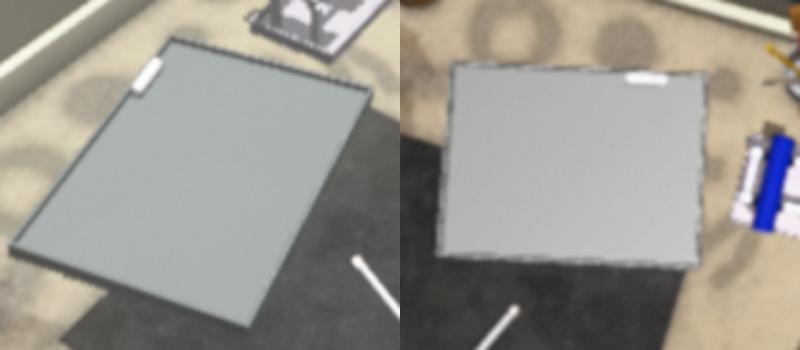

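The sleeve has rolled against the tray's +x wall, at crop (647,78), which is top picture about (294,206). I'll grip it by its end faces, with the tool a little off the wall.

```bash
python3 - <<'E'
from h import *
def sleeve(n,box):
    im=snap(n); u0,v0,u1,v1=box; m=np.zeros(im.shape[:2],bool); m[v0:v1,u0:u1]=im[v0:v1,u0:u1].min(2)>205
    v,u=np.nonzero(m); P=ray(n,np.c_[u,v],.018)[:,:2]; w,V=np.linalg.eigh(np.cov(P.T)); a=V[:,1]; return P.mean(0),np.arctan2(a[1],a[0]),np.sqrt(12*w),len(u)
t=sleeve("top",(270,195,320,216)); s=sleeve("side",(255,265,285,295)); print(t,s)
print("wall",ray("top",[(195+(455-400)/2.5,175+65/2.5),(195+(707-400)/2.5,175+73/2.5)],.018).round(4))
th=t[1] if t[1]<0 else t[1]-np.pi
c=t[0]; n=hor(th+np.pi/2); n*=np.sign(n[0]); print("c",c,"th",th,"n",n)
p=np.r_[c,.017]-.0045*n
if abs(th+np.pi/2)<.15 and np.linalg.norm(t[0]-s[0])<.012:
    via(A); pick(p,n,.004,.72)
E
```

```text
(array([0.57513137, 0.17751956]), np.float64(1.5093382836420817), array([0.0128595, 0.0480684]), 67) (array([0.57357088, 0.17584064]), np.float64(1.5756804513937992), array([0.01405747, 0.05041667]), 67)
wall [[0.585  0.413  0.018 ]
 [0.5828 0.1018 0.018 ]]
c [0.57513137 0.17751956] th -1.6322543699477114 n [ 0.99811205 -0.06141936  0.        ]
pick hit True opening mm 48.30905983728039 force 29.950596339563162 t 78.95
```

```bash
python3 - <<'E'
from h import *
via(A); via(B)
place(SMALL+.016*UZ,TY,.004,.66,over=0)
p=[.20,-.42,.3]; via(B); im0=snap("top"); print(detect(im0)); via(A); im=snap("top","t9"); snap("side","s9")
cv2.imwrite("pics/c8.png",np.hstack([cv2.resize(cv2.imread("pics/s9.png")[160:310,280:440],None,fx=2.5,fy=2.5),cv2.resize(im[205:355,360:520],None,fx=2.5,fy=2.5)]))
E
```

```text
before place: opening mm 48.560825476965015 force 29.95081030035294
placed hit False depth past nominal mm -0.01547549580999813 t 85.075
[]
```

View pics/c8.png

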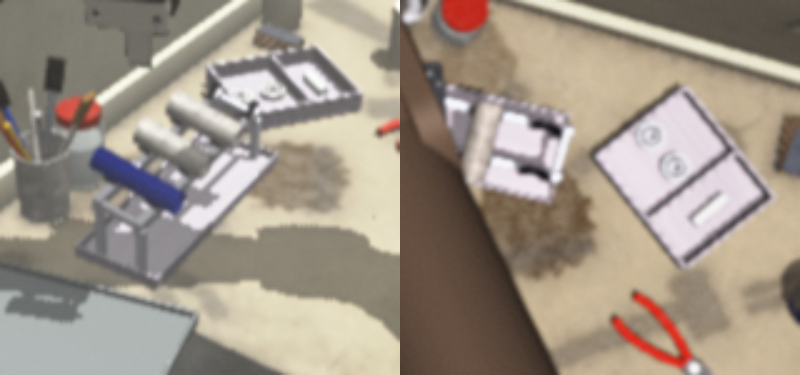

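The sleeve now lies in the small compartment, at crop (710,207), with both bearings in the large one. Before handing in I'll check that the tubes are centred along the Vs.

```bash
python3 - <<'E'
from h import *
for k,r,L,seen in((.105,.0198,.055,[(318.8,223.2),(351,241)]),(.035,.0226,.045,[(336,214),(362,226)]),(-.035,.0226,.045,[(348.8,202),(377,214)])):
    b=saddle(k)+r*SZ; print(k,proj("side",[b+L*SX,b,b-L*SX]).round(1).tolist(),"seen ends",seen,"mid",np.mean(seen,0))
E
```

```text
0.105 [[317.2, 220.8], [333.6, 230.3], [350.5, 240.0]] seen ends [(318.8, 223.2), (351, 241)] mid [334.9 232.1]
0.035 [[334.2, 210.0], [347.4, 217.4], [360.8, 224.9]] seen ends [(336, 214), (362, 226)] mid [349. 220.]
-0.035 [[347.1, 199.2], [360.0, 206.1], [373.1, 213.2]] seen ends [(348.8, 202), (377, 214)] mid [362.9 208. ]
```

The eyeballed offsets are near the tolerance, so I'll take a clear magnified view with the predicted ends marked.

```bash
python3 - <<'E'
from h import *
via(B); via([.17,-.42,.28]); bot.goto_joints([1.075,.434,.025,1.573,-.012,1.134,-.075])
out=[]
for n,(u,v) in(("top",(330,222)),("side",(305,180))):
    im=cv2.resize(snap(n)[v:v+80,u:u+80],None,fx=5,fy=5,interpolation=cv2.INTER_CUBIC)
    for k,r,L in((.105,.0198,.055),(.035,.0226,.045),(-.035,.0226,.045)):
        b=saddle(k)+r*SZ
        for p in proj(n,[b+L*SX,b,b-L*SX]): cv2.circle(im,tuple(int(x) for x in (p-[u,v]+.5)*5),3,(0,0,255),-1)
    out.append(im)
cv2.imwrite("pics/c9.png",np.hstack(out))
E
```

```text
(no output)
```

View pics/c9.png

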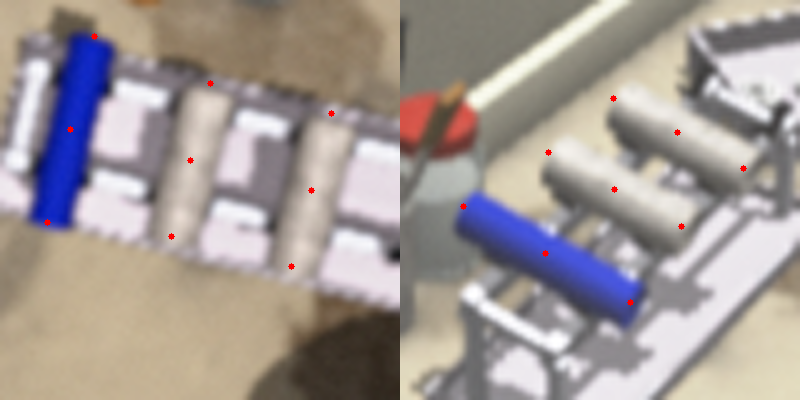

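All tubes are seated and within about 4 mm of centre along the Vs. Handing in.

```bash
python3 -c "
from cell import bot
print(bot.close_job(), bot.state()['t'])"
```

```text
the job is handed in; nothing more can be done
the job is handed in; nothing more can be done
```

The job is handed in, without a verdict shown: three tubes are seated on the rack, both bearings are in the large compartment and the one sleeve is in the small one (no fourth tube or second sleeve was there), and no move went near the dropper bottle.

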